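Pack out the gap on a sloping gluing jig

TASK

On the sloping jig, fill the gap between the upper end of the wooden block and the red fence with the pale square spacer bars, laid crosswise on the white bed and added one after another so that each slides down against what lies below it, until the row is snug and no further spacer will go in. One or two will be needed: leave the rest lying on the table. Leave the fence where it is set and the block resting on its stop, and do not knock over the glue bottle.

Things in the scene. Friction and masses are not known exactly. Their poses are not given: they have to be found in the camera images.
- bed_foot (a point): top surface of the jig's white sloping bed, mid-width, where it meets the upslope face of the dark stop (20 mm high) at its lower end; 45 mm above the table. x points up the slope (away from the robot, 30 degrees above level), y across the bed, z square to its surface. The bed is a slick plastic strip 38 mm wide, 12 mm thick, 187 mm long from here; smooth wood slides down it by itself
- jig: the fixed jig, whose place and heading change: wooden base board 200 x 120 x 12 mm, origin in the middle of its underside, x level towards the raised end. The white bed stands on two 30 mm wide posts over its middle line, with free space on both sides of the bed
- fence_face (a point): foot of the red fence's downslope face, mid-width, on the bed's surface; axes as for the bed. The fence is 34 mm wide, 30 mm high, 18 mm thick, square to the bed, so it leans 30 degrees out over the gap; black knob behind. It is locked by friction (80 N). Its place along the bed changes: the gap between it and the block is 24 to 52 mm at the start
- work_block_center (a point): centre (half-way up) of the wooden block that lies lengthwise on the bed, lower end against the dark stop: 30 mm wide, 22 mm high, y axis along its 80 mm length (along the slope). Its upper end is therefore 80 mm up the slope from the stop. Loose, 30 g
- spacer_1_center (a point): centre (half-way up) of spacer 1, a pale square-section wooden bar, 18 x 52 x 18 mm, 15 g; y axis along its 52 mm length. It starts lying on the table and takes up 18 mm of the gap when laid crosswise. The three spacers are alike; their places change
- spacer_2_center (a point): centre (half-way up) of spacer 2, a pale square-section wooden bar, 18 x 52 x 18 mm, 15 g; y axis along its 52 mm length. It starts lying on the table and takes up 18 mm of the gap when laid crosswise. The three spacers are alike; their places change
- spacer_3_center (a point): centre (half-way up) of spacer 3, a pale square-section wooden bar, 18 x 52 x 18 mm, 15 g; y axis along its 52 mm length. It starts lying on the table and takes up 18 mm of the gap when laid crosswise. The three spacers are alike; their places change
- glue_bottle: white glue bottle with red cap, 51 mm across and 142 mm tall, loose; origin in the middle of its underside, z axis up the bottle
Things that resemble listed ones, but are neither listed nor needed, are in the scene too. Of the things that look like the part that bears work_block_center, the larger one is meant.

How it is judged:
On the way:
1. a first spacer lies flat on the bed against the upper end of the block (((x of spacer_1_center in the frame of bed_foot between 0.084 and 0.095 m and y of spacer_1_center in the frame of bed_foot between -0.012 and 0.012 m and z of spacer_1_center in the frame of bed_foot between 0.005 and 0.013 m and angle between the y axis of spacer_1_center and the y axis of bed_foot, either way round below 0.15 rad) or (x of spacer_2_center in the frame of bed_foot between 0.084 and 0.095 m and y of spacer_2_center in the frame of bed_foot between -0.012 and 0.012 m and z of spacer_2_center in the frame of bed_foot between 0.005 and 0.013 m and angle between the y axis of spacer_2_center and the y axis of bed_foot, either way round below 0.15 rad) or (x of spacer_3_center in the frame of bed_foot between 0.084 and 0.095 m and y of spacer_3_center in the frame of bed_foot between -0.012 and 0.012 m and z of spacer_3_center in the frame of bed_foot between 0.005 and 0.013 m and angle between the y axis of spacer_3_center and the y axis of bed_foot, either way round below 0.15 rad))), for 0.1 s.
At the end, for the whole second after the job is handed in: One spacer, or two in a row, lies flat and crosswise on the bed: the first against the block (within 6 mm), a second against it (within 7 mm); under 21 mm of slack below the fence (a spacer is 18 mm). Unused spacers lie on the table. The block is on its stop within 5 mm ((height (world z) of spacer_1_center below 0.025 m or (x of spacer_1_center in the frame of bed_foot between 0.084 and 0.114 m and y of spacer_1_center in the frame of bed_foot between -0.012 and 0.012 m and z of spacer_1_center in the frame of bed_foot between 0.005 and 0.013 m and angle between the y axis of spacer_1_center and the y axis of bed_foot, either way round below 0.15 rad)) and (height (world z) of spacer_2_center below 0.025 m or (x of spacer_2_center in the frame of bed_foot between 0.084 and 0.114 m and y of spacer_2_center in the frame of bed_foot between -0.012 and 0.012 m and z of spacer_2_center in the frame of bed_foot between 0.005 and 0.013 m and angle between the y axis of spacer_2_center and the y axis of bed_foot, either way round below 0.15 rad)) and (height (world z) of spacer_3_center below 0.025 m or (x of spacer_3_center in the frame of bed_foot between 0.084 and 0.114 m and y of spacer_3_center in the frame of bed_foot between -0.012 and 0.012 m and z of spacer_3_center in the frame of bed_foot between 0.005 and 0.013 m and angle between the y axis of spacer_3_center and the y axis of bed_foot, either way round below 0.15 rad)) and ((x of spacer_1_center in the frame of bed_foot between 0.084 and 0.095 m and y of spacer_1_center in the frame of bed_foot between -0.012 and 0.012 m and z of spacer_1_center in the frame of bed_foot between 0.005 and 0.013 m and angle between the y axis of spacer_1_center and the y axis of bed_foot, either way round below 0.15 rad) or (x of spacer_2_center in the frame of bed_foot between 0.084 and 0.095 m and y of spacer_2_center in the frame of bed_foot between -0.012 and 0.012 m and z of spacer_2_center in the frame of bed_foot between 0.005 and 0.013 m and angle between the y axis of spacer_2_center and the y axis of bed_foot, either way round below 0.15 rad) or (x of spacer_3_center in the frame of bed_foot between 0.084 and 0.095 m and y of spacer_3_center in the frame of bed_foot between -0.012 and 0.012 m and z of spacer_3_center in the frame of bed_foot between 0.005 and 0.013 m and angle between the y axis of spacer_3_center and the y axis of bed_foot, either way round below 0.15 rad)) and ((x of spacer_1_center in the frame of bed_foot between 0.084 and 0.114 m and y of spacer_1_center in the frame of bed_foot between -0.012 and 0.012 m and z of spacer_1_center in the frame of bed_foot between 0.005 and 0.013 m and angle between the y axis of spacer_1_center and the y axis of bed_foot, either way round below 0.15 rad and x of spacer_1_center in the frame of fence_face above -0.03 m) or (x of spacer_2_center in the frame of bed_foot between 0.084 and 0.114 m and y of spacer_2_center in the frame of bed_foot between -0.012 and 0.012 m and z of spacer_2_center in the frame of bed_foot between 0.005 and 0.013 m and angle between the y axis of spacer_2_center and the y axis of bed_foot, either way round below 0.15 rad and x of spacer_2_center in the frame of fence_face above -0.03 m) or (x of spacer_3_center in the frame of bed_foot between 0.084 and 0.114 m and y of spacer_3_center in the frame of bed_foot between -0.012 and 0.012 m and z of spacer_3_center in the frame of bed_foot between 0.005 and 0.013 m and angle between the y axis of spacer_3_center and the y axis of bed_foot, either way round below 0.15 rad and x of spacer_3_center in the frame of fence_face above -0.03 m)) and x of work_block_center in the frame of bed_foot between 0.035 and 0.045 m and y of work_block_center in the frame of bed_foot between -0.012 and 0.012 m and z of work_block_center in the frame of bed_foot between 0.007 and 0.015 m); the robot touches nothing.
It fails at once if the fence is shifted by more than 4 mm (distance of fence_face from where it was at the start of the episode above 0.004 m).
It fails at once if the glue bottle is knocked over (angle between glue_bottle's own z axis and vertical above 0.6 rad).
It also fails if it takes over 59 s, if anything falls off the work surface, if the arm or the gripper's body presses on something with over 40 N, if the wrist force passes 120 N, or if a joint passes its speed limit or range.

ROBOT

A 7-joint arm with a two-finger parallel gripper is mounted at the origin on the work surface; the furniture and walls round the work are solid. World frame = base frame: x ahead of the robot, y to its left, z up, the work surface at z = 0. Lengths are in m, angles in rad, forces in N, time in s.
With the tool pointing down it reaches from about 0.35 to 0.9 m from the base axis. Payload 8.1 kg.
Tool frame: the origin (TCP) lies at the very end of the fingers, on their centre line; the grasp point (between the pads) lies 19 mm behind it (grasp_offset is the distance from the TCP to the grasp point, in m); z points along the fingers, y is the line along which they close (so a half turn about z gives the same grasp; the last joint's range is limited). The gripper opens to 92 mm and grips with 3 to 60 N. Pads are 19 mm wide; open, the fingers measure 130 mm over their backs; the gripper's body (75 mm by 190 mm) begins 47 mm behind the grasp point.
Start: joints at [-1.387, 0.434, 0.025, 1.573, -0.012, 1.134, -0.075], TCP at [0.177, 0.599, 0.227] pointing down, gripper open.
Joint ranges: [-2.62, 2.62], [-0.44, 2.09], [-1.27, 1.32], [0.08, 2.57], [-1.32, 4.46], [0.12, 2], [-2.74, 2.74]. Speed limits (rad/s): [2.22, 2.22, 3.01, 3.01, 3.14, 3.14, 3.14].

INTERFACE

Orientations are given as a rotation vector (axis times angle).
In Python, from cell import observe, get_image, camera_params, sign_off, silhouettes, grasp_offset gives the robot as it stands. The module is installed in compiled form; this text tells all that it offers.
- The arm moves only by the tool jog_arm, never from a script. Its argument "motion" is a list that holds one entry, the list of rows, each a list of 7 numbers: the shift along the tool's x, y, z in m, then the turn, a rotation vector about the tool's x, y, z in rad, then the closure, from -1 (fully open) to 1 (shut), so that 0 is half open. In form: [[[dx, dy, dz, wx, wy, wz, hand], ...]]. A call has 1 to 10 rows; each row is the pose to reach, as a shift and turn from the pose commanded when the call began, along the tool's axes at that moment; what a row does not reach only later rows make up. A row lasts 1/12 s, in which the tool goes at most 41.7 mm and 7.16 degrees, less where a joint would pass 70% of its speed; a pose out of reach is approached as far as the arm can. A call with a gripper value outside its range is refused whole. The fingers move at their own pace and stop on an object; "force" is the grip in N (left out, the last holds). Time passes only in rows, so rows that repeat a pose let the fingers close. It gives the time, the measured TCP pose, the force, the opening and the grip force at its end, in the units of the state.
- observe(): the state, without advancing time (a new reading comes with each control period).
- get_image(name): name is "scene" or "top" or "wrist"; returns the picture (480x640x3 uint8, red, green, blue); there is no depth.
- camera_params(name): a dict with "vertical_fov" (degrees; the focal length in pixels is half the picture's height over the tangent of half this angle, whatever the lens; pixels are square), "cx", "cy" (the principal point, pixels), "dist_coeffs" ([k1, k2, p1, p2, k3] as OpenCV has them; the pictures are not rectified), "T" (4x4, takes a point from camera to world coordinates). Camera axes: x right, y down, z forward; pixel columns grow to the right and rows downward; lengths in m; the calibration is good to about 2 mm. A picture is of the moment at which its call begins: read the wrist's pose just before it. camera_params takes no time and is no camera call; for the wrist camera it gives the pose at the moment of the call.
- sign_off(): hands the job in; it is judged then, once.
Trained networks look in the newest picture that a camera, given by its name, has taken for a name from the list of things; names that differ only in an ending like _2 or _b are one class to them, and where a whole thing is asked for, a point or a joint stands for the part that bears it (a point fixed in the world has none). Each returns a list of dicts, best first, with "p" (0 to 1); they miss things now and then, are a little off and sometimes report something else, mostly with a low value. They report only what shows in the picture. A call takes as long as a camera call. They do not tell look-alikes from the thing itself.
- silhouettes(query, camera): "mask" (480x640 bool, what is visible of it) and "pixel" ([column, row] in pixels, amid what is visible of it).
The state is a dict: "clock": time; "joints": joint angles; "dq": joint speeds; "joint_efforts": joint torques, N m; "position": TCP position; "ee_rot": TCP orientation; "force": force on the tool from outside, world axes, zero at the start; "ft_torque": the same for the moment, N m; "width": opening from 0.0 (shut) to 1.0 (fully open); "gripper_force": force on a finger pad.
Only numpy, scipy, OpenCV 4.12 (cv2) and the standard library are available. Lean on these libraries where they do the work, as an engineer would, in place of code of your own. Each camera call takes 0.05 s, during which the arm holds its last target. There are 200 camera calls.

## Working session

There is one attempt and no reset: what is moved stays moved. The work goes in short steps, Python scripts to look and compute and a tool call to move; the robot and the scene stay as the last step left them, time stands still between calls to the robot, and variables do not carry over. Pictures are saved under pics/ and viewed, at most 14 in all, crops included, and the job is handed in when it is done.

Besides the shell and the picture viewer there is one more tool, called after "Request:" in YAML: its name, and indented under it one key for each argument. jog_arm: Moves the arm, as the interface text tells. Its arguments: {"type":"object","properties":{"motion":{"type":"array"},"force":{"type":"number"}},"required":["motion"]}

```bash
mkdir -p pics; ls
python3 - <<'E'
from cell import *
import cv2,numpy as np
print(observe(),grasp_offset() if callable(grasp_offset) else grasp_offset)
a=[]
for n in ["scene","top"]:
    im=get_image(n); cv2.imwrite(f"pics/{n}0.png",im[:,:,::-1]); p=camera_params(n); print(n,p)
    for q in ["spacer_1_center","work_block_center","jig","fence_face","glue_bottle"]:
        print(q,[(round(d["p"],2),np.round(d["pixel"]),int(d["mask"].sum())) for d in silhouettes(q,n)])
E
```

```text
pics
{'clock': 0.0, 'joints': array([-1.38661968,  0.43522629,  0.02499514,  1.57410373, -0.0115564 ,
        1.13395932, -0.07507858]), 'dq': array([ 0.00039022,  0.00018175, -0.00087299, -0.00082524,  0.0003165 ,
       -0.00201657, -0.00169743]), 'joint_efforts': array([-7.63269636e-04, -6.67846584e+01,  9.84681845e-01, -3.14469230e+01,
       -6.05832646e-02,  4.25973139e-02,  1.79173753e-04]), 'position': array([0.176728  , 0.5989715 , 0.22594061]), 'ee_rot': array([-4.48998805e-01, -3.10930799e+00,  2.43888312e-03]), 'force': array([-0.60854028,  0.21250692,  0.01010161]), 'ft_torque': array([0.02378276, 0.04127467, 0.01255991]), 'gripper_force': 0.0, 'width': 0.9987938954691824} 0.0188
scene {'vertical_fov': 57.69979646414849, 'cx': 323.89091974453055, 'cy': 243.28254896664868, 'dist_coeffs': array([0.03304873, 0.        , 0.        , 0.        , 0.        ]), 'T': array([[ 0.88919095, -0.23414362,  0.39308551,  0.10742778],
       [-0.45688535, -0.50020674,  0.73556032, -0.63922852],
       [ 0.02439726, -0.8336486 , -0.5517561 ,  0.60041644],
       [ 0.        ,  0.        
[... 370 characters left out ...]
fs': array([-0.17522857,  0.        ,  0.        ,  0.        ,  0.        ]), 'T': array([[-0.01383746, -0.98421302,  0.17644618,  0.26866306],
       [-0.99974616,  0.01675602,  0.01506154,  0.0022746 ],
       [-0.0177803 , -0.17619298, -0.98419505,  1.12473467],
       [ 0.        ,  0.        ,  0.        ,  1.        ]])}
spacer_1_center [(0.7, array([198., 278.]), 797), (0.6, array([432., 182.]), 239), (0.35, array([274., 220.]), 666)]
work_block_center [(0.88, array([272., 221.]), 732), (0.61, array([352., 211.]), 338), (0.26, array([273., 196.]), 5119)]
jig [(0.68, array([273., 196.]), 5156)]
fence_face [(0.7, array([264., 177.]), 330)]
glue_bottle [(0.81, array([195., 278.]), 841)]
```

Run:
```python
import cv2
a=cv2.imread("pics/top0.png")[110:330,120:480]; cv2.imwrite("pics/top0c.png",cv2.resize(a,None,fx=2.2,fy=2.2,interpolation=3))
a=cv2.imread("pics/scene0.png")[130:350,180:470]; cv2.imwrite("pics/scene0c.png",cv2.resize(a,None,fx=2.7,fy=2.7,interpolation=3))
```

```text
(no output)
```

View pics/top0c.png

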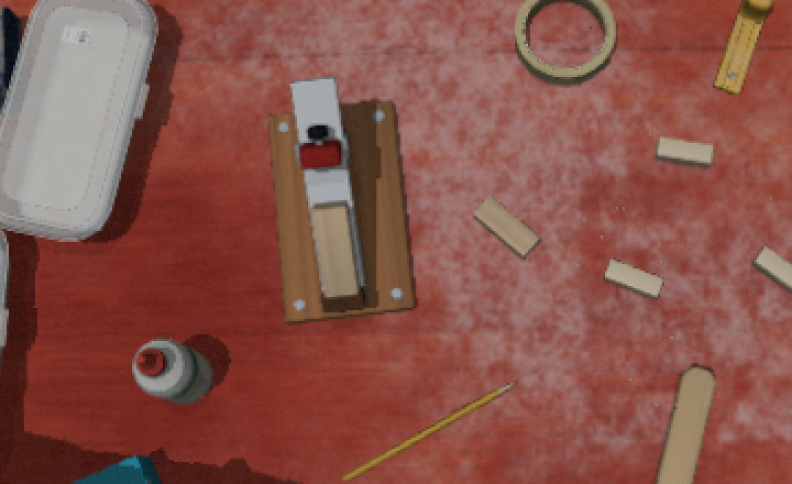

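View pics/scene0c.png

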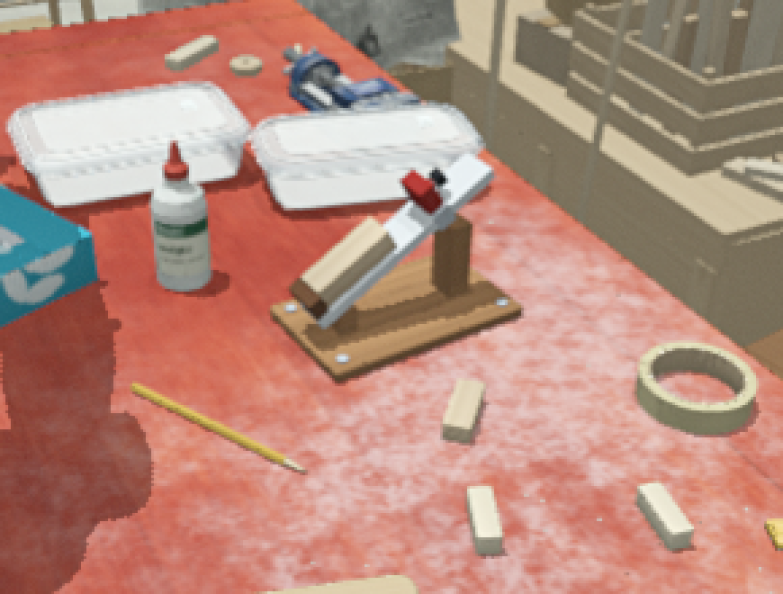

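Pictured: the jig is at top (273,196), with the block on the bed at (272,221) and the fence at (264,177). There are three pale thin bars at (431,179), (408,236) and about (474,233). Look-alikes are the darker, wider wood block at (350,214), the stick at (430,300) and the blocks in the far background. The larger work block is the one on the bed.

```bash
cat > h.py <<'E'
from cell import *
import cv2,numpy as np
from scipy.spatial.transform import Rotation as R
def K(p):
    f=240/np.tan(np.radians(p["vertical_fov"])/2); return np.array([[f,0,p["cx"]],[0,f,p["cy"]],[0,0,1.]])
def rays(p,uv):
    u=cv2.undistortPoints(np.array(uv,float).reshape(-1,1,2),K(p),p["dist_coeffs"])[:,0]
    return np.c_[u,np.ones(len(u))]@p["T"][:3,:3].T
def onz(p,uv,z):
    d=rays(p,uv); c=p["T"][:3,3]; return c+d*((z-c[2])/d[:,2])[:,None]
def proj(p,X):
    Ti=np.linalg.inv(p["T"]); Y=np.atleast_2d(X)@Ti[:3,:3].T+Ti[:3,3]
    return cv2.projectPoints(Y,np.zeros(3),np.zeros(3),K(p),p["dist_coeffs"])[0][:,0]
E
python3 - <<'E'
from h import *
p=camera_params("top"); im=cv2.imread("pics/top0.png")
c=np.array([[270,115],[394,101],[414,305],[288,321]])/2.2+[120,110]
X=onz(p,c,.012); print("board",X.round(3), X.mean(0).round(4))
for i in range(4): print(np.linalg.norm(X[i]-X[i-1]).round(3))
b=im.astype(int)
m=((b[:,:,1]>120)&(b[:,:,0]>90)).astype(np.uint8)
for s in [(431,179),(408,236),(474,233)]:
    w=np.zeros_like(m); w[s[1]-20:s[1]+20,s[0]-20:s[0]+20]=1
    n,l,st,ce=cv2.connectedComponentsWithStats(m*w)
    k=1+np.argmax(st[1:,4]); cs,_=cv2.findContours((l==k).astype(np.uint8),0,1)
    r=cv2.boxPoints(cv2.minAreaRect(cs[0])); P=onz(p,r,.015)
    e=P[1]-P[0];f=P[2]-P[1]; L=e if np.linalg.norm(e)>np.linalg.norm(f) else f
    print(s,st[k,4],ce[k],P.mean(0).round(3),np.linalg.norm(e).round(3),np.linalg.norm(f).round(3),"axis deg",np.degrees(np.arctan2(L[1],L[0])).round(1))
E
```

```text
board [[0.626 0.21  0.012]
 [0.637 0.093 0.012]
 [0.443 0.075 0.012]
 [0.43  0.19  0.012]] [0.5341 0.1419 0.012 ]
0.197
0.118
0.195
0.116
(431, 179) 208 [430.96153846 177.80769231] [ 0.585 -0.177  0.015] 0.018 0.051 axis deg -100.5
(408, 236) 226 [407.74336283 235.83185841] [ 0.465 -0.125  0.015] 0.018 0.051 axis deg -112.4
(474, 233) 218 [475.38073394 232.21559633] [ 0.47  -0.262  0.015] 0.018 0.052 axis deg -127.8
```

```bash
cat >> h.py <<'E'
def pose():
    s=observe(); return np.array(s["position"]),R.from_rotvec(s["ee_rot"])
def yaw_R(deg,tilt=0):
    """tool y along world direction deg, z down; tilt: tool z leaned by tilt deg towards horizontal dir (deg-90)"""
    a=np.radians(deg); y=np.array([np.cos(a),np.sin(a),0]); f=np.array([np.sin(a),-np.cos(a),0])
    z=f*np.sin(np.radians(tilt))-np.array([0,0,1])*np.cos(np.radians(tilt))
    return R.from_matrix(np.c_[np.cross(y,z),y,z])
def delta(pos,Rt,P=None):
    p0,R0=P or pose(); d=R0.inv().apply(np.array(pos)-p0); w=(R0.inv()*Rt).as_rotvec()
    print("delta",d.round(4),w.round(3),"rows",round(max(np.linalg.norm(d)/.0417,np.degrees(np.linalg.norm(w))/7.16),1))
E
python3 - <<'E'
from h import *
p,r=pose(); print(p,r.as_matrix().round(3)); c=camera_params("wrist")
print("cam in tool",r.inv().apply(c["T"][:3,3]-p).round(3),(r.inv().as_matrix()@c["T"][:3,:3]).round(3),c["vertical_fov"])
for d in (95.5,-84.5):
  delta([.45,.14,.30],yaw_R(d))
E
```

```text
[0.17683987 0.59946072 0.22673924] [[-0.959  0.283  0.   ]
 [ 0.283  0.959  0.   ]
 [-0.     0.    -1.   ]]
cam in tool [ 0.068  0.    -0.157] [[ 0.    -0.967 -0.255]
 [ 1.     0.     0.001]
 [-0.    -0.255  0.967]] 64.6910505421972
delta [-0.392  -0.3634 -0.0733] [ 0.     0.    -0.383] rows 12.9
delta [-0.392  -0.3634 -0.0733] [ 0.    -0.     2.759] rows 22.1
```

Request:
jog_arm:
  motion:
    - [[-0.23,-0.17,-0.01,0,0,-0.383,-1],[-0.23,-0.17,-0.01,0,0,-0.383,-1],[-0.23,-0.17,-0.01,0,0,-0.383,-1],[-0.23,-0.17,-0.01,0,0,-0.383,-1],[-0.46,-0.34,-0.02,0,0,-0.383,-1],[-0.46,-0.34,-0.02,0,0,-0.383,-1],[-0.46,-0.34,-0.02,0,0,-0.383,-1],[-0.46,-0.34,-0.02,0,0,-0.383,-1],[-0.46,-0.34,-0.02,0,0,-0.383,-1],[-0.46,-0.34,-0.02,0,0,-0.383,-1]]

```text
clock: 1.43
position: [0.4289, 0.2655, 0.2418]
ee_rot: [-0.151, 3.137, 0.001]
force: [1.4, 0.9, 0.1]
width: 0.999
gripper_force: 0.0
```

Run:
```python
from h import *
delta([.52,.14,.25],yaw_R(95.5)); print(pose()[0],observe()["clock"])
```

```text
delta [-0.0786 -0.1337 -0.0083] [0.001 0.001 0.   ] rows 3.7
[0.42892193 0.26551862 0.2417718 ] 1.4333
```

Request:
jog_arm:
  motion:
    - [[-0.075,-0.13,-0.008,0,0,0,-1],[-0.075,-0.13,-0.008,0,0,0,-1],[-0.075,-0.13,-0.008,0,0,0,-1],[-0.075,-0.13,-0.008,0,0,0,-1],[-0.075,-0.13,-0.008,0,0,0,-1],[-0.075,-0.13,-0.008,0,0,0,-1]]

```text
clock: 1.93
position: [0.5158, 0.1436, 0.2494]
ee_rot: [-0.145, 3.138, -0.0]
force: [-0.0, 1.5, -0.1]
width: 1.001
gripper_force: 0.0
```

Run:
```python
from h import *
import pickle
p,r=pose(); c=camera_params("wrist"); im=get_image("wrist"); print(p,observe()["clock"])
pickle.dump(c,open("w1.pkl","wb")); cv2.imwrite("pics/w1.png",im[:,:,::-1])
for q in ["work_block_center","fence_face"]:
    for d in silhouettes(q,"wrist"): print(q,round(d["p"],2),d["pixel"],cv2.boxPoints(cv2.minAreaRect(np.argwhere(d["mask"])[:,::-1].astype(np.float32))).round())
```

```text
[0.51584123 0.14359611 0.24936659] 1.9833
work_block_center 0.96 [164.8, 196.2] [[134. 184.]
 [152. 165.]
 [199. 209.]
 [181. 229.]]
fence_face 0.6 [311.4, 287.5] [[286. 272.]
 [337. 272.]
 [337. 315.]
 [286. 315.]]
```

View pics/w1.png

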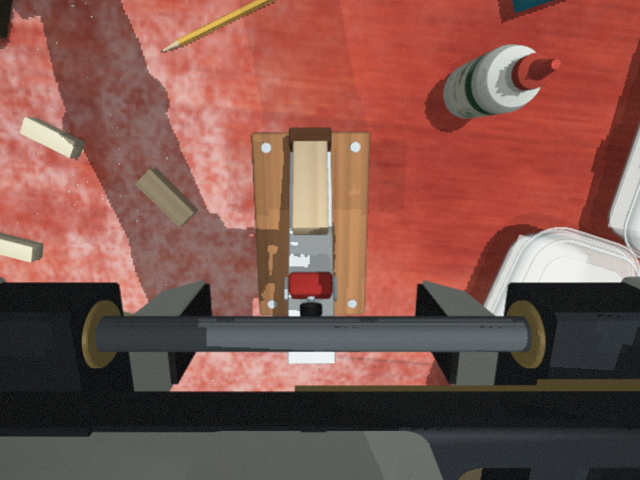

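Wrist view: the jig is seen from above. The block's top face spans about (293..328, 140..233), the red fence is at (286..335, 272..298), and its knob is behind it at (311,308). I'll zoom in for the edges.

Run:
```python
import cv2
a=cv2.imread("pics/w1.png")[122:318,242:378]; a=cv2.resize(a,None,fx=3,fy=3,interpolation=2)
b=cv2.imread("pics/w1.png")[222:302,280:344]; b=cv2.resize(b,None,fx=5.9,fy=7.3,interpolation=2)[:588]
import numpy as np; b=np.pad(b,((0,588-b.shape[0]),(0,0),(0,0)))
cv2.imwrite("pics/w1c.png",np.hstack([a,b]))
```

```text
(no output)
```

View pics/w1c.png

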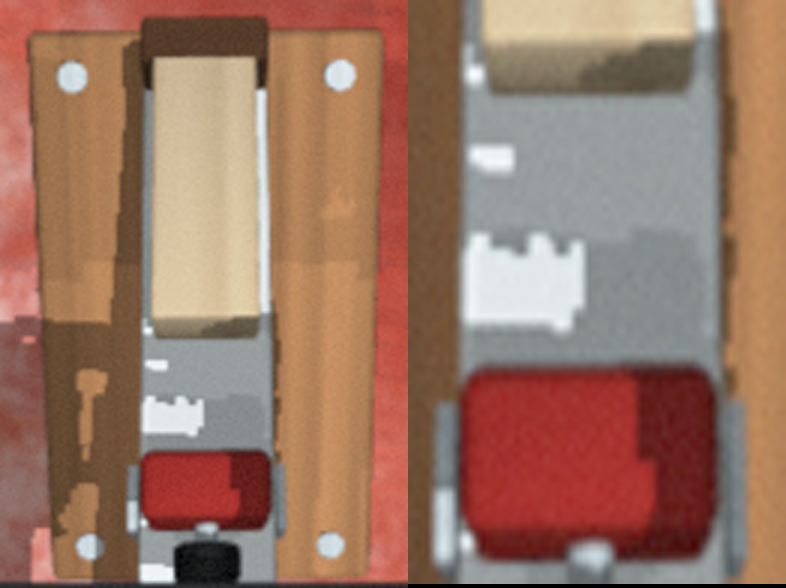

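Zoom: the block's upper end has its top edge at row 227.8 and foot at row 234.6, columns 292.7–328.4. The bed edges are at columns 289.2 and 332.9 at row 249. The fence's leading (top) edge is at row 272.7, columns 288.8–332.5.

```bash
cat > fit.py <<'E'
from h import *
import pickle
from scipy.optimize import least_squares
c=pickle.load(open("w1.pkl","rb"))
def bedT(v):
    a=np.radians(v[2]); fx=np.array([np.cos(a),np.sin(a),0]); x=fx*np.cos(np.pi/6)+[0,0,.5]; y=np.array([-fx[1],fx[0],0]); z=np.cross(x,y)
    return np.c_[x,y,z],np.array([v[0],v[1],.045])
def bed(v,P):
    M,o=bedT(v); return np.atleast_2d(P)@M.T+o
if __name__=="__main__":
    def res(v):
        b=v[4]; f=v[3]
        A=proj(c,bed(v,[[0,b-.015,.022],[0,b+.015,.022],[.08,b-.015,.022],[.08,b+.015,.022],[.08,b,0],[f,-.017,.03],[f,.017,.03]]))
        o=np.array([[292.7,141],[327.7,141],[292.7,227.75],[328.4,227.75],[310.5,234.6],[288.8,272.7],[332.5,272.7]])
        e=(A-o); e[4,0]=0
        E=proj(c,bed(v,[[s,y,0] for s in (.095,) for y in (-.019,.019)]))-[[289.2,249.4],[332.9,249.4]]
        return np.r_[e.ravel(),E[:,0],(v[2]-5.5)/1]
    s=least_squares(res,[.47,.14,5.5,.11,0],x_scale=[.01,.01,1,.01,.01]); print(s.x.round(4),"gap",s.x[3]-.08); print(s.fun.round(1))
    M,o=bedT(s.x); np.save("v.npy",s.x)
    c0=np.load("v.npy")
E
python3 fit.py
```

```text
[ 4.5480e-01  1.3600e-01  5.5566e+00  1.1870e-01 -2.0000e-04] gap 0.03870255250019952
[ 0.4 -0.6 -0.2 -0.7 -0.6  0.2  0.5  0.1  0.   1.1 -0.2  0.1  0.4 -0.1
 -0.3  0.1  0.1]
```

Run:
```python
from h import *
import pickle
c=pickle.load(open("w1.pkl","rb"))
# predicted pixels of top-face corners for the spacer estimate, and clicked top face in w1
s,a=np.array([.465,-.125]),np.radians(67.6); u=np.array([np.cos(a),np.sin(a)]);n=np.array([-u[1],u[0]])
P=[np.r_[s+i*.026*u+j*.009*n,.018] for i,j in((1,1),(1,-1),(-1,-1),(-1,1))]
print(proj(c,np.array(P)).round())
b=cv2.imread("pics/w1.png").astype(int); m=((b[:,:,1]>165)&(b[:,:,0]>125)).astype(np.uint8); w=m*0; w[105:170,10:95]=1
n_,l,st,ce=cv2.connectedComponentsWithStats(m*w); k=1+np.argmax(st[1:,4])
cs,_=cv2.findContours((l==k).astype(np.uint8),0,1); r=cv2.boxPoints(cv2.minAreaRect(cs[0])); X=onz(c,r,.018)
print(r.round(),X.mean(0).round(4),np.linalg.norm(X[1]-X[0]),np.linalg.norm(X[2]-X[1]),[np.degrees(np.arctan2(*(X[i+1]-X[i])[[1,0]])).round(1) for i in (0,1)])
delta([.465,-.125,.10],yaw_R(67.6))
delta([.465,-.125,.004],yaw_R(67.6))
```

```text
[[ 75. 142.]
 [ 69. 159.]
 [ 19. 134.]
 [ 24. 117.]]
[[ 17. 132.]
 [ 24. 116.]
 [ 76. 142.]
 [ 69. 158.]] [ 0.4641 -0.125   0.018 ] 0.017963309096550473 0.052947652062851396 [np.float64(149.5), np.float64(67.7)]
delta [ 0.0757 -0.2656  0.149 ] [ 0.001 -0.001  0.489] rows 7.5
delta [ 0.0756 -0.2656  0.245 ] [ 0.001 -0.001  0.489] rows 8.9
```

Both cameras agree on this spacer: (0.4645, -0.125), with its axis at 67.7°. The choice is one of the pale thin bars, not the darker block at top (350,214). Moving over it.

Request:
jog_arm:
  motion:
    - [[0.076,-0.266,0.05,0,0,0.489,-1],[0.076,-0.266,0.05,0,0,0.489,-1],[0.076,-0.266,0.05,0,0,0.489,-1],[0.076,-0.266,0.05,0,0,0.489,-1],[0.076,-0.266,0.15,0,0,0.489,-1],[0.076,-0.266,0.15,0,0,0.489,-1],[0.076,-0.266,0.15,0,0,0.489,-1],[0.076,-0.266,0.15,0,0,0.489,-1],[0.076,-0.266,0.15,0,0,0.489,-1],[0.076,-0.266,0.15,0,0,0.489,-1]]

```text
clock: 2.92
position: [0.4635, -0.1268, 0.098]
ee_rot: [-0.615, -3.077, 0.0]
force: [-0.1, 0.3, 0.8]
width: 1.003
gripper_force: 0.0
```

Run:
```python
from h import *
delta([.4645,-.125,.005],yaw_R(67.6))
```

```text
delta [-0.0005  0.0022  0.093 ] [-0.001 -0.003 -0.003] rows 2.2
```

Request:
jog_arm:
  motion:
    - [[0,0.002,0.04,0,0,0,-1],[0,0.002,0.075,0,0,0,-1],[0,0.002,0.092,0,0,0,-1],[0,0.002,0.092,0,0,0,-1],[0,0.002,0.092,0,0,0,0.6],[0,0.002,0.092,0,0,0,0.6],[0,0.002,0.092,0,0,0,0.6],[0,0.002,0.092,0,0,0,0.6],[0,0.002,0.092,0,0,0,0.6],[0,0.002,0.092,0,0,0,0.6]]
  force: 15

```text
clock: 3.75
position: [0.4662, -0.1251, 0.008]
ee_rot: [0.613, 3.08, 0.0]
force: [0.6, -0.2, -0.3]
width: 0.616
gripper_force: 0.0
```

Request:
jog_arm:
  motion:
    - [[0,0,0.004,0,0,0,0.6],[0,0,0.004,0,0,0,0.6],[0,0,0.004,0,0,0,0.6],[0,0,0.004,0,0,0,0.6],[0,0,0.004,0,0,0,0.6]]
  force: 15

```text
clock: 4.17
position: [0.4666, -0.1253, 0.0037]
ee_rot: [0.613, 3.079, 0.0]
force: [-0.1, 0.4, 7.6]
width: 0.566
gripper_force: 15.0
```

```bash
cat >> fit.py <<'E'
def place(s,z,y=0):
    v=np.load("v.npy"); return bed(v,[s,y,z])[0], yaw_R(90+v[2],30)
E
python3 - <<'E'
from fit import *
p0,R0=pose(); up=(p0+[0,0,.2],R0)
q,r=place(.095,.10); print(q, r.as_matrix().round(2)); delta(q,r,up)
E
```

```text
[0.48687567 0.1391565  0.17910254] [[-0.86 -0.1   0.5 ]
 [-0.08  1.    0.05]
 [-0.5   0.   -0.87]]
delta [0.0826 0.252  0.0246] [-0.128 -0.511 -0.479] rows 6.4
```

Request:
jog_arm:
  motion:
    - [[0,0,-0.04,0,0,0,0.6],[0,0,-0.08,0,0,0,0.6],[0,0,-0.12,0,0,0,0.6],[0,0,-0.16,0,0,0,0.6],[0,0,-0.2,0,0,0,0.6],[0,0,-0.2,0,0,0,0.6],[0,0,-0.2,0,0,0,0.6]]
  force: 15

```text
clock: 4.75
position: [0.4672, -0.1253, 0.2053]
ee_rot: [0.612, 3.076, 0.002]
force: [0.9, 0.1, -0.9]
width: 0.569
gripper_force: 15.0
```

Run:
```python
from fit import *
q,r=place(.095,.10); delta(q,r)
```

```text
delta [0.0831 0.2518 0.0264] [-0.127 -0.508 -0.478] rows 6.4
```

Request:
jog_arm:
  motion:
    - [[0.083,0.252,0.026,-0.127,-0.508,-0.478,0.6],[0.083,0.252,0.026,-0.127,-0.508,-0.478,0.6],[0.083,0.252,0.026,-0.127,-0.508,-0.478,0.6],[0.083,0.252,0.026,-0.127,-0.508,-0.478,0.6],[0.083,0.252,0.026,-0.127,-0.508,-0.478,0.6],[0.083,0.252,0.026,-0.127,-0.508,-0.478,0.6],[0.083,0.252,0.026,-0.127,-0.508,-0.478,0.6],[0.083,0.252,0.026,-0.127,-0.508,-0.478,0.6],[0.083,0.252,0.026,-0.127,-0.508,-0.478,0.6],[0.083,0.252,0.026,-0.127,-0.508,-0.478,0.6]]
  force: 15

```text
clock: 5.58
position: [0.4841, 0.1403, 0.1755]
ee_rot: [-0.131, 2.624, 0.033]
force: [0.4, -0.2, 0.2]
width: 0.564
gripper_force: 15.0
```

Run:
```python
from fit import *
p,r=pose(); c=camera_params("wrist"); pickle.dump(c,open("w2.pkl","wb")); im=get_image("wrist"); cv2.imwrite("pics/w2.png",im[:,:,::-1])
v=np.load("v.npy"); M,o=bedT(v); print("tcp in bed",((p-o)@M).round(4))
for z in (.03,.0047): delta(*place(.095,z))
```

```text
tcp in bed [0.0909 0.0014 0.0982]
delta [-0.0043 -0.0001  0.0683] [-0.001 -0.008  0.001] rows 1.6
delta [-0.0045 -0.      0.0936] [-0.001 -0.008  0.001] rows 2.2
```

View pics/w2.png

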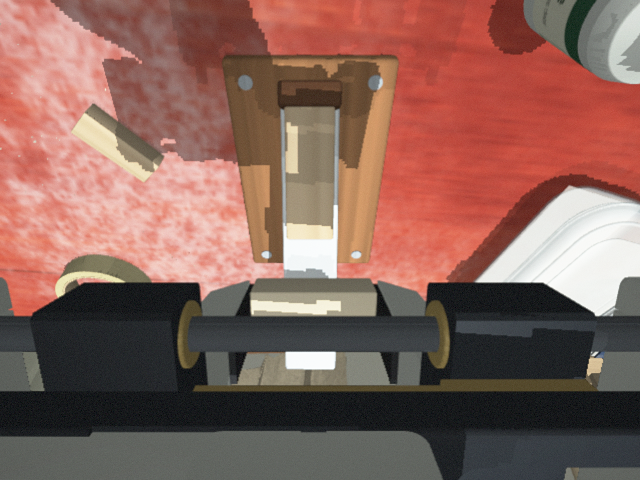

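Wrist view: the spacer is held at (313,298), crosswise and square to the bed. The block's upper end is at about row 239 and the bed lies straight below. I'll check the prediction against this view.

Run:
```python
from fit import *
c=pickle.load(open("w2.pkl","rb")); v=np.load("v.npy")
print(proj(c,bed(v,[[.08,-.015,.022],[.08,.015,.022],[.08,0,0],[0,-.015,.022],[0,.015,.022]])).round(1))
im=cv2.imread("pics/w2.png"); print(im[228:256,322].tolist()); print(im[98:114,312].tolist())
# held spacer: predicted pixels of its upper-face lower edge for tool-x offsets
p,r=pose()
for dx in (0,.002): print(proj(c,p+r.apply([[.009+dx,s*.026,-.0143] for s in(-1,1)])).round(1),proj(c,p+r.apply([[.009+dx,s*.026,.0037] for s in(-1,1)])).round(1))
```

```text
[[286.7 240.6]
 [334.  240.7]
 [310.6 233.2]
 [284.8 107. ]
 [336.3 107.2]]
[[205, 236, 247], [205, 236, 246], [207, 236, 247], [203, 235, 246], [204, 235, 246], [204, 236, 247], [204, 235, 246], [210, 237, 247], [203, 234, 246], [202, 234, 246], [209, 237, 247], [232, 239, 241], [250, 249, 246], [252, 252, 250], [252, 252, 249], [252, 252, 250], [252, 252, 249], [252, 251, 249], [252, 252, 249], [252, 251, 249], [252, 252, 249], [252, 252, 250], [252, 251, 249], [252, 251, 249], [252, 252, 250], [252, 252, 249], [250, 250, 246], [249, 248, 245]]
[[38, 46, 67], [34, 51, 69], [38, 51, 70], [30, 43, 66], [34, 47, 66], [29, 41, 59], [33, 44, 59], [32, 44, 59], [53, 69, 83], [86, 105, 118], [96, 119, 131], [102, 124, 137], [98, 120, 135], [100, 121, 136], [98, 121, 133], [98, 120, 134]]
[[244.9 298.8]
 [373.6 298.9]] [[251.8 283.2]
 [367.4 283.3]]
[[244.7 294.1]
 [373.8 294.3]] [[251.7 279. ]
 [367.5 279.1]]
```

Request:
jog_arm:
  motion:
    - [[-0.004,0,0.02,0,-0.008,0,0.6],[-0.004,0,0.045,0,-0.008,0,0.6],[-0.004,0,0.068,0,-0.008,0,0.6],[-0.004,0,0.068,0,-0.008,0,0.6],[-0.004,0,0.068,0,-0.008,0,0.6]]
  force: 15

```text
clock: 6.05
position: [0.5225, 0.1411, 0.1181]
ee_rot: [-0.125, 2.615, 0.03]
force: [0.7, -0.3, -1.2]
width: 0.565
gripper_force: 15.0
```

Run:
```python
from fit import *
delta(*place(.095,.0047)); M,o=bedT(np.load("v.npy")); print("tcp in bed",((pose()[0]-o)@M).round(4))
```

```text
delta [0.0004 0.0016 0.0247] [-0.003  0.    -0.001] rows 0.6
tcp in bed [ 0.0953 -0.0015  0.0294]
```

Request:
jog_arm:
  motion:
    - [[0,0.001,0.012,0,0,0,0.6],[0,0.001,0.02,0,0,0,0.6],[0,0.001,0.023,0,0,0,0.6],[0,0.001,0.024,0,0,0,0.6],[0,0.001,0.024,0,0,0,0.6]]
  force: 15

```text
clock: 6.47
position: [0.5344, 0.1437, 0.0995]
ee_rot: [-0.123, 2.613, 0.032]
force: [-0.3, -0.2, -0.6]
width: 0.568
gripper_force: 15.0
```

Request:
jog_arm:
  motion:
    - [[0,0,0.001,0,0,0,0.6],[0,0,0.002,0,0,0,0.6],[0,0,0.003,0,0,0,0.6],[0,0,0.003,0,0,0,0.6],[0,0,0.003,0,0,0,0.6]]
  force: 15

```text
clock: 6.88
position: [0.5359, 0.1454, 0.0969]
ee_rot: [-0.126, 2.612, 0.034]
force: [-0.4, -0.2, 0.7]
width: 0.567
gripper_force: 15.0
```

Run:
```python
from fit import *
delta(*place(.095,.0047)); M,o=bedT(np.load("v.npy")); print("tcp in bed",((pose()[0]-o)@M).round(4))
```

```text
delta [ 0.0017 -0.0015 -0.0006] [-0.     0.003 -0.001] rows 0.1
tcp in bed [0.0967 0.0015 0.0041]
```

Request:
jog_arm:
  motion:
    - [[0,0,0,0,0,0,-0.2],[0,0,0,0,0,0,-0.3],[0,0,0,0,0,0,-0.5],[0,0,0,0,0,0,-0.7],[0,0,0,0,0,0,-0.7],[0,0,-0.01,0,0,0,-0.7],[0,0,-0.04,0,0,0,-0.7],[0,0,-0.08,0,0,0,-0.7],[0,0,-0.12,0,0,0,-0.7],[0,0,-0.12,0,0,0,-0.7]]

```text
clock: 7.72
position: [0.5042, 0.1385, 0.165]
ee_rot: [-0.119, 2.603, 0.025]
force: [0.7, -0.8, 0.6]
width: 0.849
gripper_force: 0.0
```

Run:
```python
from fit import *
delta([.50,.14,.25],yaw_R(95.5)); print(observe()["width"])
```

```text
delta [-0.0399  0.0014 -0.0752] [-0.007  0.536 -0.004] rows 4.3
0.849134342177511
```

Request:
jog_arm:
  motion:
    - [[-0.02,0,-0.034,0,0.53,0,-0.7],[-0.05,0,-0.034,0,0.53,0,-0.7],[-0.05,0,-0.034,0,0.53,0,-0.7],[-0.05,0,-0.034,0,0.53,0,-0.7],[-0.05,0,-0.034,0,0.53,0,-0.7],[-0.05,0,-0.034,0,0.53,0,-0.7],[-0.05,0,-0.034,0,0.53,0,-0.7]]

```text
clock: 8.3
position: [0.5324, 0.1411, 0.2213]
ee_rot: [-0.14, 3.134, -0.002]
force: [1.5, 0.8, -0.3]
width: 0.851
gripper_force: 0.0
```

Run:
```python
from fit import *
p,r=pose(); c=camera_params("wrist"); pickle.dump(c,open("w3.pkl","wb")); im=get_image("wrist"); cv2.imwrite("pics/w3.png",im[:,:,::-1])
v=np.load("v.npy"); q=proj(c,bed(v,[[.08,0,.022],[.089,0,.018],[.098,0,.018],[.098,0,0],[.1187,0,.03],[.1187,0,0]])); print(p,q.round(1))
x,y=q[1].astype(int); x0,y0=x-50,y-45
b=im[y0:y0+75,x0:x0+100,::-1]; cv2.imwrite("pics/w3c.png",cv2.resize(b,None,fx=7.5,fy=7.5,interpolation=2)); print(x0,y0)
```

```text
[0.53239523 0.14106358 0.22130499] [[316.1 213.6]
 [316.1 227. ]
 [316.2 238.7]
 [316.2 245.1]
 [316.6 262.9]
 [316.4 271.4]]
266 181
```

View pics/w3c.png

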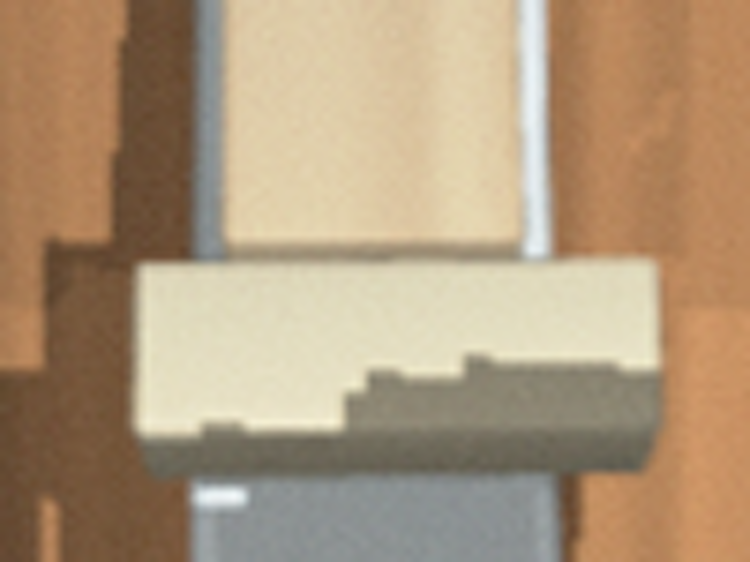

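The first spacer lies flat and square against the block: top face rows 216–239, foot at row 243.7. Now the remaining gap to the fence.

Run:
```python
from fit import *
c=pickle.load(open("w3.pkl","rb")); v=np.load("v.npy"); im=cv2.imread("pics/w3.png")
print([(r,im[r,305].tolist()) for r in range(254,272)])
for f in (.112,.114,.116,.118,.12,.122): print(f,proj(c,bed(v,[[f,0,.03],[f,0,0]])).round(1)[:,1])
b=im[232:292,266:366]; cv2.imwrite("pics/w3d.png",cv2.resize(b,None,fx=7.5,fy=7.5,interpolation=2))
```

```text
[(254, [147, 146, 142]), (255, [142, 143, 135]), (256, [149, 148, 143]), (257, [147, 146, 142]), (258, [143, 142, 139]), (259, [147, 145, 141]), (260, [149, 148, 142]), (261, [145, 146, 140]), (262, [94, 94, 104]), (263, [33, 33, 79]), (264, [18, 25, 86]), (265, [27, 30, 97]), (266, [40, 43, 146]), (267, [47, 50, 166]), (268, [45, 50, 165]), (269, [49, 52, 170]), (270, [51, 49, 169]), (271, [47, 50, 166])]
0.112 [253.4 262.8]
0.114 [256.3 265.3]
0.116 [259.1 267.9]
0.118 [261.9 270.5]
0.12 [264.8 273.1]
0.122 [267.7 275.7]
```

View pics/w3d.png

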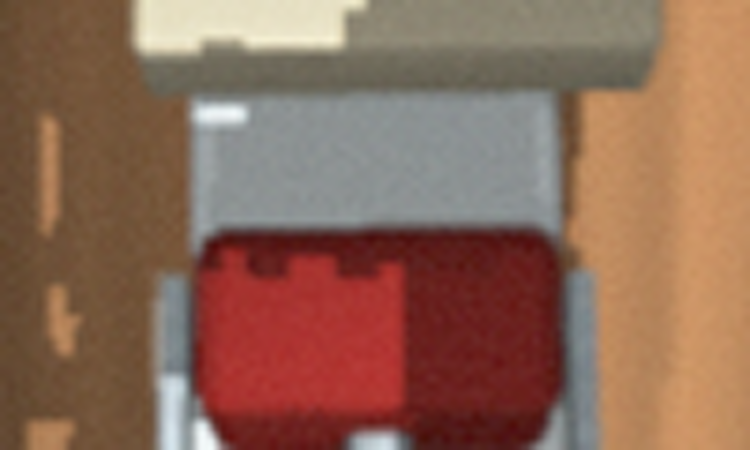

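The remaining gap is about 20 mm, which is borderline for a second spacer. A view square to the bed will show the feet of both the spacer and the fence.

Run:
```python
from fit import *
delta(*place(.14,.12))
```

```text
delta [0.0172 0.0034 0.0012] [-0.005 -0.521 -0.009] rows 4.2
```

Request:
jog_arm:
  motion:
    - [[0.017,0.003,0.001,0,-0.52,0,-0.7],[0.017,0.003,0.001,0,-0.52,0,-0.7],[0.017,0.003,0.001,0,-0.52,0,-0.7],[0.017,0.003,0.001,0,-0.52,0,-0.7],[0.017,0.003,0.001,0,-0.52,0,-0.7],[0.017,0.003,0.001,0,-0.52,0,-0.7],[0.017,0.003,0.001,0,-0.52,0,-0.7],[0.017,0.003,0.001,0,-0.52,0,-0.7]]

```text
clock: 9.02
position: [0.5138, 0.1428, 0.2195]
ee_rot: [-0.119, 2.612, 0.026]
force: [0.6, -0.8, 1.1]
width: 0.851
gripper_force: 0.0
```

Run:
```python
from fit import *
p,r=pose(); c=camera_params("wrist"); pickle.dump(c,open("w4.pkl","wb")); im=get_image("wrist"); cv2.imwrite("pics/w4.png",im[:,:,::-1])
v=np.load("v.npy"); print(p)
for x,z in ((0,.022),(.08,.022),(.08,.018),(.098,.018),(.098,0),(.116,0),(.118,0),(.12,0),(.118,.03)): print(x,z,proj(c,bed(v,[x,0,z]))[0].round(1))
u,w=proj(c,bed(v,[.1,0,0]))[0].astype(int); x0,y0=u-50,w-45; print(x0,y0)
b=im[y0:y0+75,x0:x0+100,::-1]; cv2.imwrite("pics/w4c.png",cv2.resize(b,None,fx=7.5,fy=7.5,interpolation=2))
```

```text
[0.51375777 0.14282644 0.21948689]
0 0.022 [311.   25.5]
0.08 0.022 [311.7 160.6]
0.08 0.018 [311.8 160.3]
0.098 0.018 [311.9 187.3]
0.098 0 [312.2 184.6]
0.116 0 [312.3 209.1]
0.118 0 [312.3 211.8]
0.12 0 [312.3 214.4]
0.118 0.03 [311.9 219.5]
262 142
```

View pics/w4c.png

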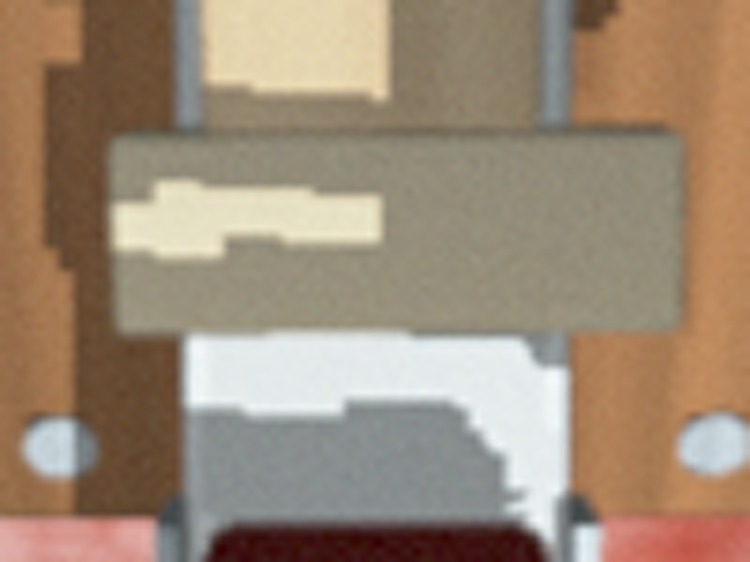

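Square view: spacer 1's top face spans rows 159.3–186 and the fence foot is at row 212. The remaining slack is about 20.7 mm, more than 18 mm, so a second spacer will go in with about 2.7 mm of play. Fetching the spacer at (0.585,-0.177).

Run:
```python
from fit import *
delta([.565,-.177,.2],yaw_R(79.5))
```

```text
delta [-0.0087 -0.3229  0.0293] [0.068 0.525 0.267] rows 7.8
```

Request:
jog_arm:
  motion:
    - [[-0.009,-0.323,0.029,0.068,0.525,0.267,-0.8],[-0.009,-0.323,0.029,0.068,0.525,0.267,-0.8],[-0.009,-0.323,0.029,0.068,0.525,0.267,-0.8],[-0.009,-0.323,0.029,0.068,0.525,0.267,-0.8],[-0.009,-0.323,0.029,0.068,0.525,0.267,-0.8],[-0.009,-0.323,0.029,0.068,0.525,0.267,-0.8],[-0.009,-0.323,0.029,0.068,0.525,0.267,-0.8],[-0.009,-0.323,0.029,0.068,0.525,0.267,-0.8],[-0.009,-0.323,0.029,0.068,0.525,0.267,-0.8],[-0.009,-0.323,0.029,0.068,0.525,0.267,-0.8]]

```text
clock: 9.9
position: [0.5648, -0.1849, 0.1994]
ee_rot: [0.3, 3.127, -0.003]
force: [-0.2, 0.4, -1.2]
width: 0.9
gripper_force: 0.0
```

```bash
cat > spm.py <<'E'
from fit import *
def measure(im,c,guess,z=.018,win=45):
    u,w=proj(c,np.r_[guess,z])[0].astype(int); b=im.astype(int)
    g=cv2.cvtColor(im,cv2.COLOR_RGB2HSV); m=((g[:,:,1]<85)&(g[:,:,2]>170)).astype(np.uint8)
    k0=m*0; k0[max(0,w-win):w+win,max(0,u-win):u+win]=1
    m=cv2.morphologyEx(m*k0,cv2.MORPH_OPEN,np.ones((5,5),np.uint8))
    n,l,st,ce=cv2.connectedComponentsWithStats(m); k=1+np.argmax(st[1:,4])
    cs,_=cv2.findContours((l==k).astype(np.uint8),0,1); r=cv2.boxPoints(cv2.minAreaRect(cs[0])); X=onz(c,r,z)
    e,f=X[1]-X[0],X[2]-X[1]; L=e if np.linalg.norm(e)>np.linalg.norm(f) else f
    print("pix",(u,w),r.round().tolist(),"centre",X.mean(0).round(4),"sides",np.linalg.norm(e).round(4),np.linalg.norm(f).round(4),"axis",np.degrees(np.arctan2(L[1],L[0])).round(1))
E
python3 - <<'E'
from spm import *
c=camera_params("wrist"); im=get_image("wrist"); cv2.imwrite("pics/w5.png",im[:,:,::-1]); print(pose()[0])
measure(im,c,[.585,-.177])
E
```

```text
[ 0.56492809 -0.18119098  0.19944885]
pix (np.int64(325), np.int64(242)) [[296.0, 232.0], [352.0, 232.0], [352.0, 247.0], [296.0, 247.0]] centre [ 0.5819 -0.1779  0.018 ] sides 0.0512 0.0142 axis 79.1
```

View pics/w5.png

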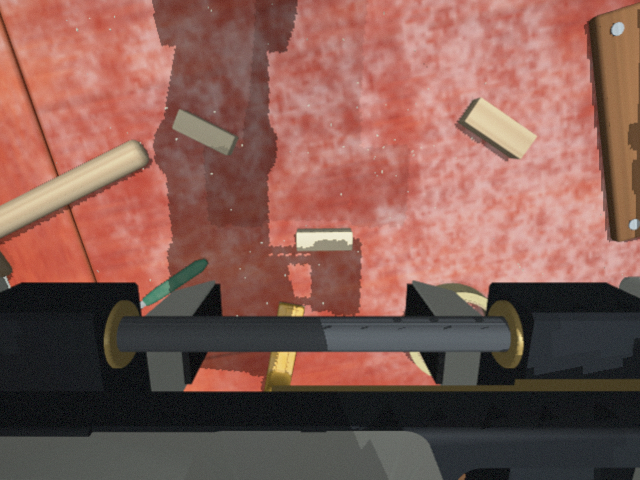

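Wrist view: the target spacer is at about (324,240), rows 229–252, partly in the hand's shadow. Correcting for the shadow gives a centre of about (0.584,-0.178), which agrees with the top camera.

Run:
```python
from fit import *
delta([.585,-.178,.04],yaw_R(79.2))
```

```text
delta [-0.0191  0.0069  0.1595] [0. 0. 0.] rows 3.9
```

Request:
jog_arm:
  motion:
    - [[-0.019,0.003,0.05,0,0,0,-0.5],[-0.019,0.003,0.09,0,0,0,-0.5],[-0.019,0.003,0.13,0,0,0,-0.5],[-0.019,0.003,0.155,0,0,0,-0.5],[-0.019,0.003,0.159,0,0,0,-0.5],[-0.019,0.003,0.159,0,0,0,-0.5],[-0.019,0.003,0.159,0,0,0,-0.5]]

```text
clock: 10.53
position: [0.585, -0.1776, 0.0424]
ee_rot: [0.286, 3.126, 0.0]
force: [0.1, -0.2, 0.9]
width: 0.748
gripper_force: 0.0
```

Run:
```python
from fit import *
delta([.585,-.178,.0045],yaw_R(79.2));print(pose()[0])
```

```text
delta [ 0.     -0.0004  0.0379] [0.    0.002 0.006] rows 0.9
[ 0.58502476 -0.17760005  0.04243028]
```

Request:
jog_arm:
  motion:
    - [[0,0,0.02,0,0,0.004,-0.5],[0,0,0.034,0,0,0.004,-0.5],[0,0,0.036,0,0,0.004,-0.5],[0,0,0.036,0,0,0.004,-0.5],[0,0,0.036,0,0,0.004,0.6],[0,0,0.036,0,0,0.004,0.6],[0,0,0.036,0,0,0.004,0.6],[0,0,0.036,0,0,0.004,0.6],[0,0,0.036,0,0,0.004,0.6],[0,0,0.036,0,0,0.004,0.6]]
  force: 15

```text
clock: 11.37
position: [0.5845, -0.1782, 0.0062]
ee_rot: [0.293, 3.125, -0.001]
force: [-1.1, 1.2, 7.4]
width: 0.565
gripper_force: 15.0
```

Request:
jog_arm:
  motion:
    - [[0,0,-0.04,0,0,0,0.6],[0,0,-0.08,0,0,0,0.6],[0,0,-0.12,0,0,0,0.6],[0,0,-0.16,0,0,0,0.6],[0,0,-0.2,0,0,0,0.6],[0,0,-0.2,0,0,0,0.6],[0,0,-0.2,0,0,0,0.6]]
  force: 15

```text
clock: 11.95
position: [0.5851, -0.1784, 0.2081]
ee_rot: [0.293, 3.121, -0.002]
force: [-1.0, 0.3, -1.1]
width: 0.566
gripper_force: 15.0
```

Run:
```python
from fit import *
q,r=place(.1085,.08); print(pose()[0]); delta(q,r)
```

```text
[ 0.58512817 -0.1783571   0.20812726]
delta [0.135  0.2998 0.0386] [-0.076 -0.514 -0.277] rows 7.9
```

Request:
jog_arm:
  motion:
    - [[0.135,0.3,0.02,-0.076,-0.514,-0.277,0.6],[0.135,0.3,0.02,-0.076,-0.514,-0.277,0.6],[0.135,0.3,0.02,-0.076,-0.514,-0.277,0.6],[0.135,0.3,0.02,-0.076,-0.514,-0.277,0.6],[0.135,0.3,0.02,-0.076,-0.514,-0.277,0.6],[0.135,0.3,0.02,-0.076,-0.514,-0.277,0.6],[0.135,0.3,0.02,-0.076,-0.514,-0.277,0.6],[0.135,0.3,0.038,-0.076,-0.514,-0.277,0.6],[0.135,0.3,0.038,-0.076,-0.514,-0.277,0.6],[0.135,0.3,0.038,-0.076,-0.514,-0.277,0.6]]
  force: 15

```text
clock: 12.78
position: [0.5056, 0.1422, 0.1656]
ee_rot: [-0.127, 2.622, 0.036]
force: [0.3, -0.5, -0.9]
width: 0.565
gripper_force: 15.0
```

Request:
jog_arm:
  motion:
    - [[0,0,0,0,0,0,0.6],[0,0,0,0,0,0,0.6]]

```text
clock: 12.95
position: [0.5051, 0.1436, 0.1652]
ee_rot: [-0.135, 2.623, 0.036]
force: [0.8, -1.0, -0.1]
width: 0.562
gripper_force: 15.0
```

Run:
```python
from fit import *
p,r=pose(); c=camera_params("wrist"); pickle.dump(c,open("w6.pkl","wb")); im=get_image("wrist"); cv2.imwrite("pics/w6.png",im[:,:,::-1])
v=np.load("v.npy"); M,o=bedT(v); print("tcp in bed",((p-o)@M).round(4)); delta(*place(.1085,.08))
for x,z in ((.08,.018),(.0971,.018),(.098,.018)): print(x,z,proj(c,bed(v,[x,0,z]))[0].round(1))
for dx in(0,.001,.002): print(dx,proj(c,p+r.apply([[.009+dx,0,.006],[.009+dx,0,-.012]])).round(1).tolist())
b=im[190:300,240:390,::-1]; cv2.imwrite("pics/w6c.png",cv2.resize(b,None,fx=5.3,fy=5.3,interpolation=2))
```

```text
tcp in bed [0.1041 0.0027 0.0787]
delta [-0.0038 -0.0009 -0.0012] [ 0.002 -0.008  0.002] rows 0.1
0.08 0.018 [307.8 224.9]
0.0971 0.018 [307.8 253. ]
0.098 0.018 [307.8 254.5]
0 [[312.4, 280.7], [312.4, 295.9]]
0.001 [[312.4, 278.7], [312.4, 293.6]]
0.002 [[312.4, 276.6], [312.4, 291.3]]
```

View pics/w6c.png

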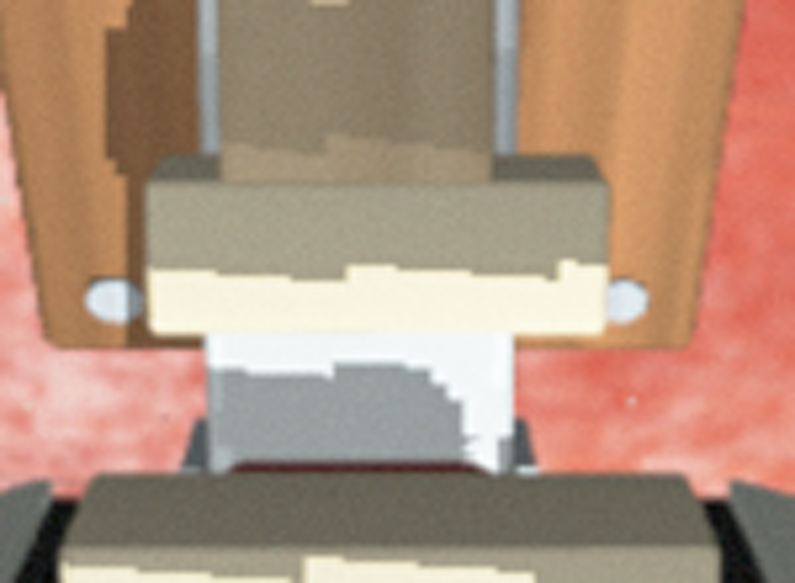

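Spacer 1's upper edge is at row 252.8 (s = 97.1 mm). The held spacer is square, about 1 mm downslope of the TCP. The target is TCP s = 108.4 mm.

Request:
jog_arm:
  motion:
    - [[-0.004,-0.001,0.015,0,-0.008,0,0.6],[-0.004,-0.001,0.03,0,-0.008,0,0.6],[-0.004,-0.001,0.034,0,-0.008,0,0.6],[-0.004,-0.001,0.034,0,-0.008,0,0.6],[-0.004,-0.001,0.034,0,-0.008,0,0.6],[-0.004,-0.001,0.034,0,-0.008,0,0.6]]

```text
clock: 13.5
position: [0.5272, 0.1413, 0.1394]
ee_rot: [-0.124, 2.613, 0.036]
force: [-0.3, -1.0, 0.3]
width: 0.567
gripper_force: 15.0
```

Run:
```python
from fit import *
import time
M,o=bedT(np.load("v.npy"))
for i in range(3): p,r=pose(); print("tcp in bed",((p-o)@M).round(4)); get_image("wrist")
delta(*place(.1084,.0068,.001))
```

```text
tcp in bed [ 0.1101 -0.0017  0.0454]
tcp in bed [ 0.1102 -0.0014  0.0456]
tcp in bed [ 0.1103 -0.0011  0.0456]
delta [0.002  0.0017 0.0388] [ 0.002  0.003 -0.002] rows 0.9
```

Request:
jog_arm:
  motion:
    - [[0.002,0.002,0.006,0,0,0,0.6],[0.002,0.002,0.013,0,0,0,0.6],[0.002,0.002,0.018,0,0,0,0.6],[0.002,0.002,0.018,0,0,0,0.6],[0.002,0.002,0.018,0,0,0,0.6],[0.002,0.002,0.018,0,0,0,0.6]]

```text
clock: 14.15
position: [0.5342, 0.1452, 0.123]
ee_rot: [-0.126, 2.613, 0.037]
force: [-0.1, -0.8, -0.3]
width: 0.567
gripper_force: 15.0
```

Run:
```python
from fit import *
M,o=bedT(np.load("v.npy"))
for i in range(3): p,r=pose(); print("tcp in bed",((p-o)@M).round(4),observe()["force"].round(1)); im=get_image("wrist")
delta(*place(.1084,.0068,.001)); c=camera_params("wrist"); v=np.load("v.npy")
print(proj(c,bed(v,[[.0971,0,.018]])).round(1),proj(c,p+r.apply([[.01,0,.006],[.01,0,-.012]])).round(1).tolist())
cv2.imwrite("pics/w7.png",im[:,:,::-1]); cv2.imwrite("pics/w7c.png",cv2.resize(im[215:310,240:390,::-1],None,fx=5.3,fy=5.3,interpolation=2))
```

```text
tcp in bed [0.1083 0.0014 0.0276] [-0.1 -0.8 -0.3]
tcp in bed [0.1083 0.0015 0.0276] [ 0.  -0.6 -0.2]
tcp in bed [0.1083 0.0016 0.0276] [-0.1  0.8  0.1]
delta [-0.     -0.0007  0.0208] [ 0.002  0.003 -0.001] rows 0.5
[[308.8 273.6]] [[312.3, 278.7], [312.2, 293.6]]
```

View pics/w7c.png

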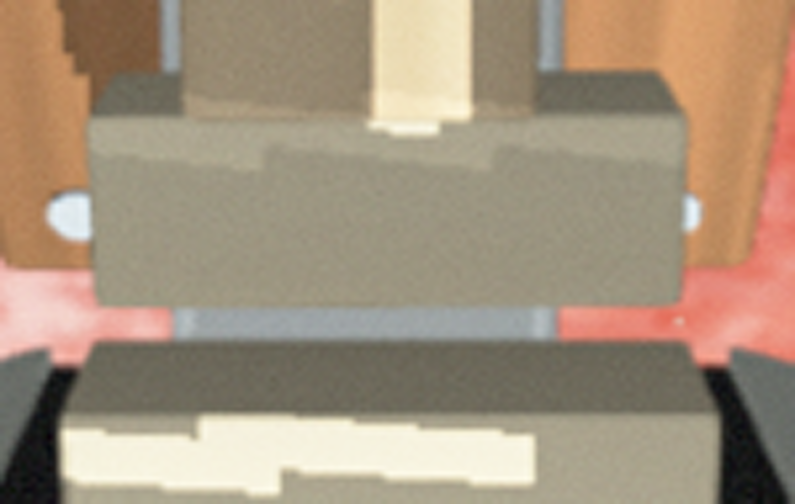

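Spacer 1's edge is at row 272.2 and the held spacer's edge at row 279.3, so there is about 1.9 mm of clearance on the lower side. I'll shift 0.5 mm downslope and lower gently.

Request:
jog_arm:
  motion:
    - [[0.0005,-0.001,0.003,0,0,0,0.6],[0.0005,-0.001,0.006,0,0,0,0.6],[0.0005,-0.001,0.009,0,0,0,0.6],[0.0005,-0.001,0.01,0,0,0,0.6],[0.0005,-0.001,0.01,0,0,0,0.6]]

```text
clock: 14.72
position: [0.5389, 0.1449, 0.1137]
ee_rot: [-0.127, 2.613, 0.036]
force: [-0.5, -0.3, -0.3]
width: 0.564
gripper_force: 15.0
```

Run:
```python
from fit import *
M,o=bedT(np.load("v.npy"))
p,r=pose(); print("tcp in bed",((p-o)@M).round(4),observe()["force"].round(1))
```

```text
tcp in bed [0.1076 0.0006 0.0172] [-0.5 -0.3 -0.3]
```

No contact force, and the spacer is already between spacer 1 and the fence. Continuing down.

Request:
jog_arm:
  motion:
    - [[0,0,0.003,0,0,0,0.6],[0,0,0.006,0,0,0,0.6],[0,0,0.0085,0,0,0,0.6],[0,0,0.0095,0,0,0,0.6],[0,0,0.0095,0,0,0,0.6]]

```text
clock: 15.13
position: [0.5436, 0.1453, 0.1055]
ee_rot: [-0.126, 2.613, 0.036]
force: [0.3, -0.6, 0.9]
width: 0.565
gripper_force: 15.0
```

Run:
```python
from fit import *
M,o=bedT(np.load("v.npy"))
p,r=pose(); print("tcp in bed",((p-o)@M).round(4),observe()["force"].round(1))
```

```text
tcp in bed [0.1076 0.0006 0.0078] [ 0.3 -0.6  0.9]
```

Request:
jog_arm:
  motion:
    - [[0,0,0.0012,0,0,0,0.6],[0,0,0.0012,0,0,0,0.6],[0,0,0.0012,0,0,0,-0.2],[0,0,0.0012,0,0,0,-0.3],[0,0,0.0012,0,0,0,-0.5],[0,0,0.0012,0,0,0,-0.6],[0,0,0.0012,0,0,0,-0.6],[0,0,-0.01,0,0,0,-0.6],[0,0,-0.04,0,0,0,-0.6],[0,0,-0.08,0,0,0,-0.6]]

```text
clock: 15.97
position: [0.5257, 0.1416, 0.1435]
ee_rot: [-0.122, 2.606, 0.03]
force: [1.0, -0.4, 0.6]
width: 0.796
gripper_force: 0.0
```

Run:
```python
from fit import *
delta(*place(.15,.14))
```

```text
delta [-0.0399  0.001  -0.0899] [-0.004  0.009 -0.002] rows 2.4
```

Request:
jog_arm:
  motion:
    - [[0,0,-0.04,0,0,0,-0.6],[-0.02,0,-0.07,0,0,0,-0.6],[-0.03,0,-0.08,0,0,0,-0.6],[-0.03,0,-0.08,0,0,0,-0.6],[-0.03,0,-0.08,0,0,0,-0.6],[-0.03,0,-0.08,0,0,0,-0.6]]

```text
clock: 16.47
position: [0.5114, 0.1397, 0.2281]
ee_rot: [-0.12, 2.604, 0.031]
force: [0.3, -0.2, -0.5]
width: 0.797
gripper_force: 0.0
```

Run:
```python
from fit import *
c=camera_params("wrist"); im=get_image("wrist"); v=np.load("v.npy")
for x,z in ((0,.022),(.08,.018),(.098,.018),(.116,.018),(.1185,.03)): print(x,z,proj(c,bed(v,[x,0,z]))[0].round(1))
u,w=proj(c,bed(v,[.098,0,.018]))[0].astype(int); print(u-55,w-45)
cv2.imwrite("pics/w8c.png",cv2.resize(im[w-45:w+37,u-55:u+55,::-1],None,fx=7.2,fy=7.2,interpolation=2))
s=get_image("scene"); cv2.imwrite("pics/s8.png",s[:,:,::-1])
```

```text
0 0.022 [315.3  24. ]
0.08 0.018 [315.6 155.5]
0.098 0.018 [315.6 181.8]
0.116 0.018 [315.7 207.2]
0.1185 0.03 [315.7 213.8]
260 136
```

View pics/w8c.png

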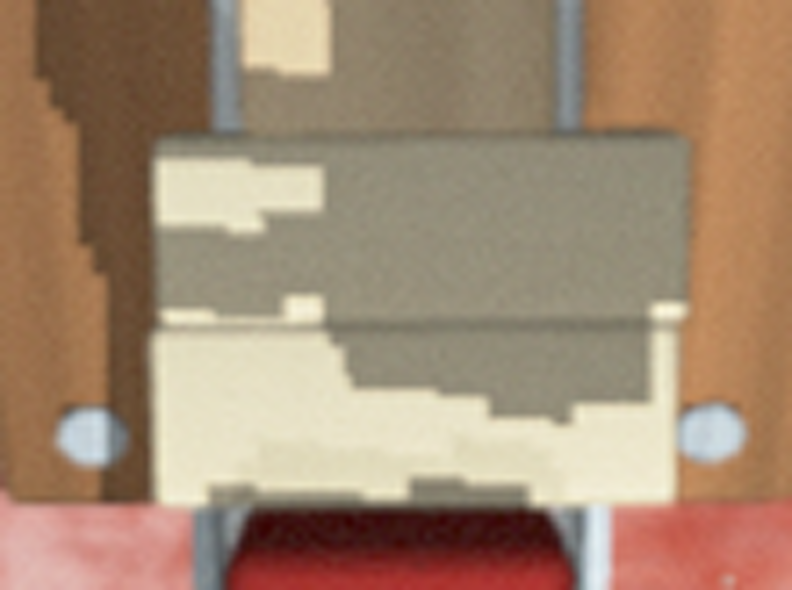

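The two spacers lie flat, square and touching: edges at rows 154.8, 180.9 and 205.9, against predictions of 155.5, 181.8 and 207.2. The fence is directly above them and hasn't moved. The gripper is clear, so I'm handing in.

```bash
python3 -c "
from cell import *
print(sign_off())"
```

```text
the job is handed in; nothing more can be done
None
```

I laid two spacers flat and crosswise in a snug row between the block and the fence and handed the job in at about 16.5 s. I left the third spacer on the table, and the fence, block and glue bottle were left in place; the hand-in did not report a verdict.

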